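Find the fittings tin that rattles and hold it up to the checker

ROBOT

A 6-joint arm with a two-finger parallel gripper is mounted at the origin on the work surface. World frame = base frame: x ahead of the robot, y to its left, z up, the work surface at z = 0. Lengths are in m, angles in degrees, forces in N, time in s.
With the tool pointing down it reaches from about 0.35 to 0.875 m from the base axis. Payload 4.2 kg.
Tool frame: the origin (TCP) lies between the finger pads; the fingertips stand 19 mm ahead of it and the grasp point (between the pads) is the TCP; z points along the fingers, y is the line along which they close (so a half turn about z gives the same grasp; the last joint's range is limited). The gripper opens to 87 mm and grips with 3 to 60 N. Pads are 19 mm wide; open, the fingers measure 117 mm over their backs; the gripper's body (75 mm by 190 mm) begins 51 mm behind the grasp point.
Start: joints at [-51.876, 22.042, 0.453, 0, -68.411, -14.817], TCP at [0.247, -0.574, 0.242] pointing down, gripper open.
Joint ranges: [-179.83, 179.83], [-69.29, 118.12], [-61.27, 80.66], [-181.25, 117.63], [-171.15, -9.14], [-177.46, 177.46]. Speed limits (degrees/s): [159.86, 159.86, 180, 180, 180, 180].

INTERFACE

Orientations are given as a 3x3 rotation matrix whose columns are the frame's x, y, z axes.
In Python, from station import r gives the robot as it stands.
- The arm moves only by the tool drive_tool, never from a script. Its argument "steps" is one flat list of numbers, 7 for each row, row after row: the turn, a rotation vector about the tool's x, y, z in rad, then the shift along the tool's x, y, z in m, then the opening, from 0 (shut) to 1 (fully open). A call has 1 to 10 rows; each row shifts and turns the commanded pose from where the row before left it, along the tool's axes as they then stand; what a row does not reach is not made up. A row lasts 1/12 s, in which the tool goes at most 41.7 mm and 7.16 degrees, less where a joint would pass 70% of its speed; a pose out of reach is approached as far as the arm can. A call is refused whole if a number of a shift passes 0.0417 or a number of a turn 0.125, either way. A call with a gripper value outside its range is refused whole. The fingers move at their own pace and stop on an object; the grip force is fixed at half the most. Time passes only in rows, so rows that do not move let the fingers close. It gives the time, the measured TCP pose, the force, the opening and the grip force at its end, in the units of the state.
- r.sense(): the state, without advancing time (a new reading comes with each control period).
- r.capture(name): name is "scene" or "top" or "wrist"; returns the picture (384x512x3 uint8, blue, green, red); there is no depth.
- r.camera_params(name): a dict with "camera_matrix" (3x3 intrinsics, pixels), "extrinsics" (4x4, takes a point from world to camera coordinates). Camera axes: x right, y down, z forward; pixel columns grow to the right and rows downward; lengths in m; the calibration is good to about 2 mm. A picture is of the moment at which its call begins: read the wrist's pose just before it. camera_params takes no time and is no camera call; for the wrist camera it gives the pose at the moment of the call.
- r.finish_job(): hands the job in; it is judged then, once.
The state is a dict: "time_s": time; "joints": joint angles; "joint_velocities": joint speeds; "effort": joint torques, N m; "tcp_pos": TCP position; "ee_rot": TCP orientation; "wrist_force": force on the tool from outside, world axes, zero at the start; "moment": the same for the moment, N m; "gripper_width": opening from 0.0 (shut) to 1.0 (fully open); "gripper_force": force on a finger pad.
Only numpy, scipy, OpenCV 4.12 (cv2) and the standard library are available. Lean on these libraries where they do the work, as an engineer would, in place of code of your own. Each camera call takes 0.05 s, during which the arm holds its last target. There are 200 camera calls.

TASK

One of the three sealed steel fittings tins on the finishing table has a steel ball loose inside: lift them and shake them end to end until you have found one that rattles in your grip, setting each quiet tin back down where it stood. Hold the rattling tin out to the checker, level and still, about 10 to 20 cm above the middle of the cork mat, and finish still holding it there in the gripper. Leave everything else on the table as it is.

Things in the scene. Friction and masses are not known exactly. Their poses are not given: they have to be found in the camera images.
- tin_a: plain closed steel tin with a pale sealing strip, leftmost (largest y) of three alike: 160 long (its x) x 54 wide (its y) x 52 high mm, loose on the table, origin at the centre of its underside, long side within about 0.5 rad of world x. Grip across the 54 mm width at the middle. Each tin weighs 0.2 to 0.6 kg, differently each time: weight does not tell which rattles, nor does name or place.
- tin_b: middle tin, same as tin_a. Just one tin of the three, another one each time, has a loose 33 mm steel ball inside (0.145 kg) that rolls up to about 110 mm along the tin's length when it is tipped or shaken; it knocks at the ends and shifts the moment about the tin's y axis by about 0.13 N m from end to end.
- tin_c: rightmost tin (smallest y), same as tin_a. The two quiet tins are packed solid: nothing moves in them.
- mat: the checker's cork mat with a thin wooden border, 182 x 182 mm, 4 mm high, fixed flat on the table beyond the tins; origin at the centre of its underside. The rattling tin is held above its middle.
- shoe_left: bystander: black strap shoe, about 215 x 78 x 75 mm, origin under its middle
- shoe_right: bystander: black strap shoe, the same size, origin under its middle
- cream_jar: bystander: small jar, 56 mm across, 55 mm high, origin under its middle
- brush: bystander: brush lying flat, origin under its middle
- hammer: bystander: hammer lying flat, origin under its middle
- thread_spool: bystander: white spool, 36 mm across, 35 mm high, origin under its middle

How it is judged:
By the outcome, as a careful person would: the job done as asked, in the order asked, and still so for the second after the job is handed in, while the arm keeps its last pose, push and grip.
It also fails if it takes over 69 s, if anything falls off the work surface, if the arm or the gripper's body presses on something with over 40 N, if the wrist force passes 120 N, or if a joint passes its speed limit or range.

## Working session

There is one attempt and no reset: what is moved stays moved. The work goes in short steps, Python scripts to look and compute and a tool call to move; the robot and the scene stay as the last step left them, time stands still between calls to the robot, and variables do not carry over. Pictures are saved under pics/ and viewed, at most 10 in all, crops included, and the job is handed in when it is done.

Besides the shell and the picture viewer there is one more tool, called after "Call:" as a command line: name --argument value ..., lists and objects as JSON in quotes. drive_tool: Moves the arm, as the interface text tells. Its arguments: {"type":"object","properties":{"steps":{"type":"array"}},"required":["steps"]}

```bash
ls; mkdir -p pics
python3 - <<'E'
from station import r
import cv2,numpy as np
for n in("top","scene"):
    cv2.imwrite(f"pics/{n}0.png",r.capture(n)); p=r.camera_params(n); print(n,np.round(p["camera_matrix"],1).tolist(),np.round(p["extrinsics"],3).tolist())
s=r.sense();print(s)
E
```

```text
pics
top [[350.8, 0.0, 255.0], [0.0, 350.8, 190.6], [0.0, 0.0, 1.0]] [[0.007, -1.0, 0.021, -0.017], [-0.983, -0.01, -0.182, 0.502], [0.182, -0.02, -0.983, 1.076], [0.0, 0.0, 0.0, 1.0]]
scene [[378.0, 0.0, 253.2], [0.0, 378.0, 192.7], [0.0, 0.0, 1.0]] [[-0.22, 0.976, -0.004, 0.101], [0.73, 0.162, -0.664, -0.344], [-0.647, -0.149, -0.748, 1.369], [0.0, 0.0, 0.0, 1.0]]
{'time_s': 0.1, 'joints': array([-5.18738914e+01,  2.20853532e+01,  3.88076237e-01, -2.58129600e-02,
       -6.84109534e+01, -1.48151647e+01]), 'joint_velocities': array([-0.03089134, -0.1035259 ,  0.25116115,  0.15620641, -0.01540507,
       -0.06444189]), 'effort': array([ 2.08875772e-04, -3.91690958e+01,  1.87935287e+01,  4.23190579e+00,
        1.34664119e-02, -7.10374206e-05]), 'tcp_pos': array([ 0.24713391, -0.57352056,  0.24058143]), 'ee_rot': array([[-9.18436521e-01, -3.95567511e-01, -8.36679715e-04],
       [-3.95568388e-01,  9.18434868e-01,  1.74457834e-03],
       [ 7.83373129e-05,  1.93324851e-03, -9.99998128e-01]]), 'wrist_force': array([ 1.0317741 , -0.36740368, -0.50184473]), 'moment': array([-0.00395181, -0.00094478, -0.00132595]), 'gripper_force': 0.0, 'gripper_width': 0.9993750229601505}
```

View pics/top0.png

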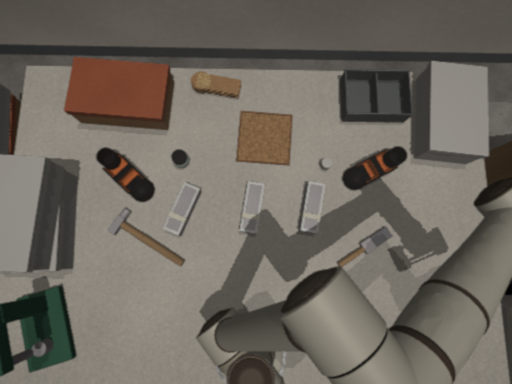

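View pics/scene0.png

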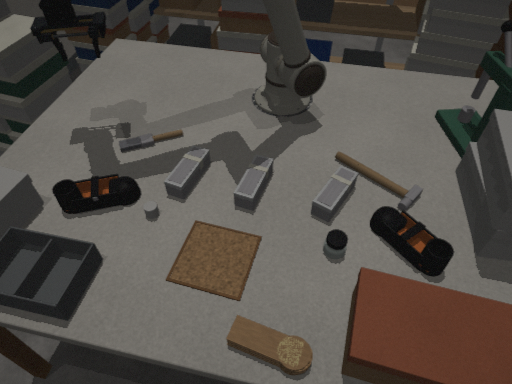

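The top view shows tins A, B and C at about (183,208), (252,207) and (313,207), and the mat centred near (265,137). The scene view matches. Next I'll enlarge the tins.

```bash
cat > h.py <<'E'
from station import r
import cv2,numpy as np
def ray(n,uv,z):
    p=r.camera_params(n);K=np.array(p["camera_matrix"]);E=np.array(p["extrinsics"])
    R,t=E[:3,:3],E[:3,3];c=-R.T@t
    d=(R.T@np.linalg.inv(K)@np.c_[np.atleast_2d(uv),np.ones(len(np.atleast_2d(uv)))].T).T
    return c+d*((z-c[2])/d[:,2])[:,None]
E
python3 - <<'E'
from h import *
im=cv2.imread("pics/top0.png")
cv2.imwrite("pics/crop0.png",cv2.resize(im[170:250,150:340],None,fx=4.2,fy=4.2,interpolation=cv2.INTER_CUBIC))
g=im.min(axis=2)
m=cv2.inRange(im,(118,118,118),(255,255,255))
for T in(130,145,160):
  n,l,s,c=cv2.connectedComponentsWithStats((g>T).astype(np.uint8))
  for i in range(1,n):
    if 80<s[i,4]<3000 and 150<c[i,0]<340 and 170<c[i,1]<250:
        q=cv2.minAreaRect(np.argwhere(l==i)[:,::-1].astype(np.float32));b=cv2.boxPoints(q)
        w=ray("top",b,0.052)[:,:2];e=sorted([(np.linalg.norm(w[1]-w[0]),w[1]-w[0]),(np.linalg.norm(w[2]-w[1]),w[2]-w[1])],key=lambda a:a[0])
        print(T,s[i,4],c[i].round(),w.mean(0).round(3),[round(a[0],3) for a in e],np.degrees(np.arctan(e[1][1][1]/e[1][1][0])).round(1))
hsv=cv2.cvtColor(im,cv2.COLOR_BGR2HSV);mm=cv2.inRange(hsv,(5,70,40),(25,255,255))
mm[:,:235]=0;mm[:,295:]=0;mm[:105]=0;mm[168:]=0
print("mat",ray("top",np.argwhere(mm)[:,::-1].mean(0),.004))
E
```

```text
130 2828 [290. 171.] [ 0.559 -0.124] [np.float64(0.171), np.float64(0.492)] -41.0
130 572 [179. 206.] [0.461 0.239] [np.float64(0.103), np.float64(0.183)] -21.4
130 710 [313. 205.] [ 0.456 -0.199] [np.float64(0.058), np.float64(0.168)] -10.4
145 157 [254. 195.] [ 0.474 -0.008] [np.float64(0.053), np.float64(0.11)] -8.0
145 137 [316. 194.] [ 0.476 -0.201] [np.float64(0.053), np.float64(0.111)] -11.0
mat [[ 0.69370654 -0.043622    0.004     ]]
```

View pics/crop0.png

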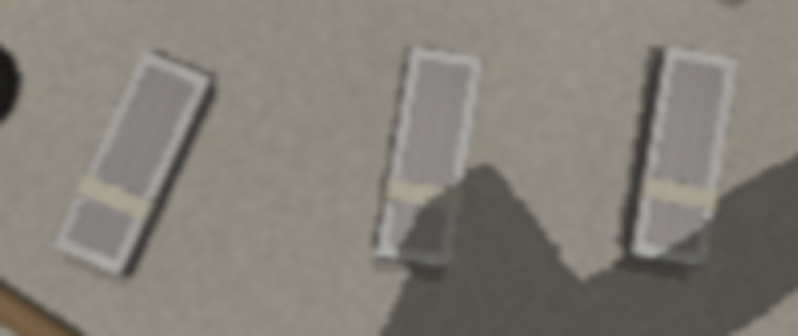

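Run:
```python
from h import *
Q=dict(A=[(150,52),(211,75),(124,270),(58,244)],B=[(410,48),(480,60),(448,265),(376,258)],C=[(665,48),(735,60),(702,264),(633,255)])
for k,q in Q.items():
    q=(np.array(q)+.5)/4.2-.5+[150,170]
    w=ray("top",q,.052)[:,:2];d=w[0]+w[1]-w[2]-w[3]
    print(k,w.mean(0).round(3),np.linalg.norm(d)/2,np.linalg.norm(w[0]+w[3]-w[1]-w[2])/2,np.degrees(np.arctan2(d[1],d[0])))
```

```text
A [0.444 0.216] 0.15833683547909594 0.051349393219843435 -22.339659238096267
B [ 0.448 -0.002] 0.159160723758389 0.05381955865776404 -8.474885998114802
C [ 0.451 -0.195] 0.15909279624300912 0.05296938778879281 -10.216562934086971
```

```bash
cat >> h.py <<'E'
from scipy.spatial.transform import Rotation as Ro
def plan(pos,head,show=True):
    "turn (rotvec) then shift (tool axes after turn) to point down with tool x at heading (deg)"
    s=r.sense();h=np.radians(head)
    x=np.array([np.cos(h),np.sin(h),0]);z=np.array([0,0,-1.]);R=np.c_[x,np.cross(z,x),z]
    rv=Ro.from_matrix(s["ee_rot"].T@R).as_rotvec();d=R.T@(np.array(pos)-s["tcp_pos"])
    print("t",round(s["time_s"],2),"turn",rv.round(4),"shift",d.round(4),"w",round(s["gripper_width"],3),"F",s["wrist_force"].round(1),"M",s["moment"].round(3),"tcp",s["tcp_pos"].round(4))
E
python3 -c "
from h import *
plan((.451,-.195,.15),169.8)"
```

```text
t 0.1 turn [ 0.0019 -0.0006  0.5847] shift [-0.1336  0.4086  0.0906] w 0.999 F [ 1.  -0.4 -0.5] M [-0.004 -0.001 -0.001] tcp [ 0.2471 -0.5735  0.2406]
```

Call:
drive_tool --steps '[0,0,0.117,0,0,0,1,0,0,0.117,0,0,0,1,0,0,0.117,0,0,0,1,0,0,0.117,0,0,0,1,0,0,0.117,0,0,0,1,0,0,0,-0.0111,0.034,0.0075,1,0,0,0,-0.0111,0.034,0.0075,1,0,0,0,-0.0111,0.034,0.0075,1,0,0,0,-0.0111,0.034,0.0075,1,0,0,0,-0.0111,0.034,0.0075,1]'

```text
time_s: 0.93
tcp_pos: [0.3322, -0.4149, 0.2033]
ee_rot: [[-0.984, 0.178, -0.001], [0.178, 0.984, 0.001], [0.001, 0.001, -1.0]]
wrist_force: [-0.0, -0.5, -0.2]
gripper_width: 1.001
gripper_force: 0.0
```

Call:
drive_tool --steps '[0,0,0,-0.0111,0.034,0.0075,1,0,0,0,-0.0111,0.034,0.0075,1,0,0,0,-0.0111,0.034,0.0075,1,0,0,0,-0.0111,0.034,0.0075,1,0,0,0,-0.0111,0.034,0.0075,1,0,0,0,-0.0111,0.034,0.0075,1,0,0,0,-0.0111,0.034,0.0075,1,0,0,0,0,0,0,1,0,0,0,0,0,0,1,0,0,0,0,0,0,1]'

```text
time_s: 1.77
tcp_pos: [0.4505, -0.1959, 0.1514]
ee_rot: [[-0.984, 0.177, -0.001], [0.177, 0.984, 0.0], [0.001, -0.0, -1.0]]
wrist_force: [-0.4, 0.2, -0.2]
gripper_width: 1.0
gripper_force: 0.0
```

```bash
python3 -c "
from h import *
plan((.451,-.195,.15),169.8)
cv2.imwrite('pics/w1.png',r.capture('wrist'))"
```

```text
t 1.77 turn [-0.0001 -0.0008  0.0005] shift [-0.0003  0.001   0.0014] w 1.0 F [-0.4  0.2 -0.2] M [-0.02  -0.049  0.023] tcp [ 0.4505 -0.1959  0.1514]
```

View pics/w1.png

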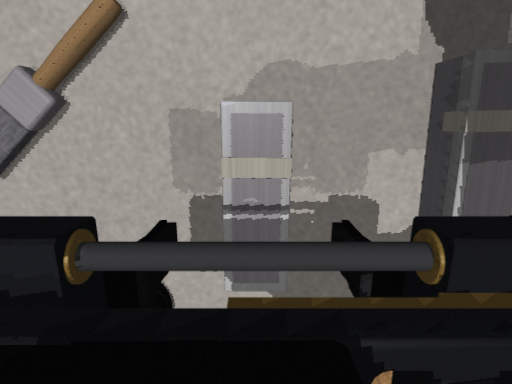

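Tin C is square to the tool, at columns 221–292, centred between the fingers at column 256. I'll descend and grip it.

Call:
drive_tool --steps '[0,0,0,0,0.001,0.025,1,0,0,0,0,0,0.025,1,0,0,0,0,0,0.025,1,0,0,0,0,0,0.025,1,0,0,0,0,0,0.0235,1,0,0,0,0,0,0,1,0,0,0,0,0,0,0,0,0,0,0,0,0,0,0,0,0,0,0,0,0,0,0,0,0,0,0,0]'

```text
time_s: 2.65
tcp_pos: [0.4519, -0.1954, 0.0296]
ee_rot: [[-0.984, 0.178, 0.003], [0.178, 0.984, -0.0], [-0.003, 0.0, -1.0]]
wrist_force: [0.3, -0.8, 0.4]
gripper_width: 0.777
gripper_force: 0.0
```

Call:
drive_tool --steps '[0,0,0,0,0,0,0,0,0,0,0,0,0,0,0,0,0,0,0,0,0,0,0,0,0,0,0,0]'

```text
time_s: 2.98
tcp_pos: [0.4514, -0.1949, 0.0289]
ee_rot: [[-0.984, 0.177, 0.001], [0.177, 0.984, -0.0], [-0.001, 0.0, -1.0]]
wrist_force: [-1.9, 1.9, 5.5]
gripper_width: 0.617
gripper_force: 30.0
```

```bash
python3 -c "
from h import *
plan((.451,-.195,.17),169.8)"
```

```text
t 2.98 turn [0.0001 0.0013 0.    ] shift [ 4.000e-04 -1.000e-04 -1.411e-01] w 0.617 F [-1.9  1.9  5.5] M [ 0.555  0.183 -0.058] tcp [ 0.4514 -0.1949  0.0289]
```

Call:
drive_tool --steps '[0,0,0,0,0,-0.01,0,0,0,0,0,0,-0.02,0,0,0,0,0,0,-0.02,0,0,0,0,0,0,-0.025,0,0,0,0,0,0,-0.025,0,0,0,0,0,0,-0.02,0,0,0,0,0,0,-0.02,0,0,0,0,0,0,0,0,0,0,0,0,0,0,0,0,0,0,0,0,0,0]'

```text
time_s: 3.82
tcp_pos: [0.4493, -0.1946, 0.1661]
ee_rot: [[-0.984, 0.178, -0.004], [0.178, 0.984, 0.001], [0.004, 0.001, -1.0]]
wrist_force: [0.0, 0.1, -4.9]
gripper_width: 0.618
gripper_force: 30.0
```

```bash
python3 -c "
from h import *
plan((.451,-.195,.0289),169.8)"
```

```text
t 3.82 turn [ 0.0007 -0.004  -0.0009] shift [-1.700e-03 -1.000e-04  1.372e-01] w 0.618 F [ 0.   0.1 -4.9] M [-0.087  0.035 -0.046] tcp [ 0.4493 -0.1946  0.1661]
```

Call:
drive_tool --steps '[0,0.12,0,0,0,0,0,0,0.12,0,0,0,0,0,0,0.12,0,0,0,0,0,0,0,0,0,0,0,0,0,0,0,0,0,0,0,0,0,0,0,0,0,0,0,0,0,0,0,0,0,0,0,0,0,0,0,0,0,0,0,0,0,0,0,0,0,0,0,0,0,0]'

```text
time_s: 4.65
tcp_pos: [0.4506, -0.195, 0.1687]
ee_rot: [[-0.922, 0.177, -0.345], [0.166, 0.984, 0.062], [0.351, 0.0, -0.936]]
wrist_force: [0.9, 0.9, -4.1]
gripper_width: 0.619
gripper_force: 30.0
```

```bash
python3 -c "
from h import *
plan((.451,-.195,.0289),169.8)"
```

```text
t 4.65 turn [ 2.000e-04 -3.585e-01 -2.000e-04] shift [-4.000e-04  1.000e-04  1.398e-01] w 0.619 F [ 0.9  0.9 -4.1] M [-0.263 -1.125  0.   ] tcp [ 0.4506 -0.195   0.1687]
```

Call:
drive_tool --steps '[0,-0.12,0,0,0,0,0,0,-0.12,0,0,0,0,0,0,-0.12,0,0,0,0,0,0,-0.12,0,0,0,0,0,0,-0.12,0,0,0,0,0,0,-0.12,0,0,0,0,0,0,0,0,0,0,0,0,0,0,0,0,0,0,0,0,0,0,0,0,0,0,0,0,0,0,0,0,0]'

```text
time_s: 5.48
tcp_pos: [0.4526, -0.1952, 0.1692]
ee_rot: [[-0.921, 0.177, 0.348], [0.165, 0.984, -0.063], [-0.353, -0.0, -0.936]]
wrist_force: [-0.1, 0.1, -4.5]
gripper_width: 0.621
gripper_force: 30.0
```

Call:
drive_tool --steps '[0,0,0,0,0,0,0,0,0,0,0,0,0,0,0,0,0,0,0,0,0]'

```text
time_s: 5.73
tcp_pos: [0.4515, -0.1951, 0.168]
ee_rot: [[-0.921, 0.177, 0.346], [0.166, 0.984, -0.062], [-0.352, -0.0, -0.936]]
wrist_force: [-0.7, 0.1, -4.0]
gripper_width: 0.616
gripper_force: 30.0
```

```bash
python3 -c "
from h import *
plan((.451,-.195,.0289),169.8)"
```

```text
t 5.73 turn [-1.000e-04  3.595e-01 -3.000e-04] shift [0.0005 0.     0.1391] w 0.616 F [-0.7  0.1 -4. ] M [ 0.166  1.174 -0.024] tcp [ 0.4515 -0.1951  0.168 ]
```

Call:
drive_tool --steps '[0,0.12,0,0,0,0,0,0,0.12,0,0,0,0,0,0,0.12,0,0,0,0,0,0,0,0,0,0,0,0,0,0,0,0,0,0,0,0,0,0,0,0,0,0,0,0,0,0,0,0,0]'

```text
time_s: 6.32
tcp_pos: [0.4499, -0.1949, 0.1676]
ee_rot: [[-0.984, 0.178, -0.0], [0.178, 0.984, 0.0], [0.0, 0.0, -1.0]]
wrist_force: [-0.5, 0.1, -3.7]
gripper_width: 0.616
gripper_force: 30.0
```

```bash
python3 -c "
from h import *
plan((.451,-.195,.0289),169.8)"
```

```text
t 6.32 turn [ 0.0001 -0.0004 -0.0004] shift [-1.100e-03  1.000e-04  1.387e-01] w 0.616 F [-0.5  0.1 -3.7] M [-0.01  -0.042 -0.016] tcp [ 0.4499 -0.1949  0.1676]
```

Call:
drive_tool --steps '[0,0,0,0,0,0,0,0,0,0,0,0,0,0]'

```text
time_s: 6.48
tcp_pos: [0.4502, -0.195, 0.1683]
ee_rot: [[-0.984, 0.177, 0.001], [0.177, 0.984, -0.0], [-0.001, 0.0, -1.0]]
wrist_force: [0.0, -0.2, -3.1]
gripper_width: 0.616
gripper_force: 30.0
```

```bash
cat > m.py <<'E'
from h import *
s=r.sense();print(round(s["time_s"],2),"Mtool",(s["ee_rot"].T@s["moment"]).round(3),"Ftool",(s["ee_rot"].T@s["wrist_force"]).round(2),"vel",np.abs(s["joint_velocities"]).max().round(2))
E
python3 m.py
```

```text
6.48 Mtool [ 0.    -0.028  0.027] Ftool [-0.06 -0.23  3.14] vel 0.33
```

Call:
drive_tool --steps '[0,0.12,0,0,0,0,0,0,0.12,0,0,0,0,0,0,0.12,0,0,0,0,0,0,0,0,0,0,0,0,0,0,0,0,0,0,0,0,0,0,0,0,0,0,0,0,0,0,0,0,0,0,-0.12,0,0,0,0,0,0,-0.12,0,0,0,0,0]'

```text
time_s: 7.23
tcp_pos: [0.4517, -0.1952, 0.1681]
ee_rot: [[-0.978, 0.177, -0.112], [0.176, 0.984, 0.02], [0.114, -0.0, -0.994]]
wrist_force: [0.2, -0.1, -4.0]
gripper_width: 0.615
gripper_force: 30.0
```

Call:
drive_tool --steps '[0,-0.12,0,0,0,0,0,0,0,0,0,0,0,0,0,0,0,0,0,0,0,0,0,0,0,0,0,0,0,0,0,0,0,0,0]'

```text
time_s: 7.65
tcp_pos: [0.4516, -0.1952, 0.1687]
ee_rot: [[-0.984, 0.177, 0.001], [0.177, 0.984, -0.0], [-0.001, -0.0, -1.0]]
wrist_force: [-0.3, 0.8, -4.1]
gripper_width: 0.617
gripper_force: 30.0
```

```bash
python3 m.py
```

```text
7.65 Mtool [ 0.051 -0.064  0.014] Ftool [0.41 0.73 4.12] vel 1.12
```

Call:
drive_tool --steps '[0,0,0,0,0,0,0,0,0,0,0,0,0,0]'

```text
time_s: 7.82
tcp_pos: [0.4515, -0.1951, 0.1678]
ee_rot: [[-0.984, 0.177, -0.001], [0.177, 0.984, 0.0], [0.001, -0.0, -1.0]]
wrist_force: [0.6, 0.8, -4.5]
gripper_width: 0.617
gripper_force: 30.0
```

```bash
python3 m.py
```

```text
7.82 Mtool [ 0.025 -0.018 -0.015] Ftool [-0.43  0.87  4.53] vel 0.38
```

Tin C's level moment barely differs between the two tips: about -0.03 after one and -0.02 to -0.06 after the other. A ball would shift it by 0.13, so C is quiet and I'm setting it back.

Call:
drive_tool --steps '[0,0,0,0,0,0.02,0,0,0,0,0,0,0.025,0,0,0,0,0,0,0.025,0,0,0,0,0,0,0.025,0,0,0,0,0,0,0.02,0,0,0,0,0,0,0.01,0,0,0,0,0,0,0.008,0,0,0,0,0,0,0.006,0,0,0,0,0,0,0,0,0,0,0,0,0,0,0]'

```text
time_s: 8.65
tcp_pos: [0.4519, -0.1952, 0.0294]
ee_rot: [[-0.984, 0.177, 0.001], [0.177, 0.984, -0.0], [-0.001, -0.0, -1.0]]
wrist_force: [-0.7, -0.8, -4.3]
gripper_width: 0.616
gripper_force: 30.0
```

```bash
python3 -c "
from h import *
plan((.451,-.195,.0289),169.8)"
```

```text
t 8.65 turn [-0.      0.0014  0.0001] shift [0.0009 0.     0.0005] w 0.616 F [-0.7 -0.8 -4.3] M [-0.002  0.008  0.001] tcp [ 0.4519 -0.1952  0.0294]
```

Call:
drive_tool --steps '[0,0,0,0,0,0.001,0,0,0,0,0,0,0,0,0,0,0,0,0,0,1,0,0,0,0,0,0,1,0,0,0,0,0,0,1,0,0,0,0,0,0,1,0,0,0,0,0,-0.03,1,0,0,0,0,0,-0.03,1,0,0,0,0,0,-0.03,1,0,0,-0.03,0,0,-0.03,1]'

```text
time_s: 9.48
tcp_pos: [0.4506, -0.1951, 0.1495]
ee_rot: [[-0.989, 0.147, -0.0], [0.147, 0.989, -0.0], [0.0, -0.0, -1.0]]
wrist_force: [1.1, 0.3, -0.1]
gripper_width: 0.989
gripper_force: 0.0
```

```bash
python3 -c "
from h import *
plan((.448,-.002,.15),171.5)"
```

```text
t 9.48 turn [-0.0001 -0.0001  0.0006] shift [ 0.0311  0.1906 -0.0005] w 0.989 F [ 1.1  0.3 -0.1] M [-0.043 -0.101 -0.008] tcp [ 0.4506 -0.1951  0.1495]
```

Call:
drive_tool --steps '[0,0,0,0.0052,0.0318,0,1,0,0,0,0.0052,0.0318,0,1,0,0,0,0.0052,0.0318,0,1,0,0,0,0.0052,0.0318,0,1,0,0,0,0.0052,0.0318,0,1,0,0,0,0.0052,0.0318,0,1,0,0,0,0,0,0,1,0,0,0,0,0,0,1,0,0,0,0,0,0,1]'

```text
time_s: 10.23
tcp_pos: [0.4481, -0.0018, 0.1481]
ee_rot: [[-0.989, 0.147, -0.0], [0.147, 0.989, -0.0], [0.0, -0.0, -1.0]]
wrist_force: [-0.1, -0.6, 0.8]
gripper_width: 0.999
gripper_force: 0.0
```

```bash
python3 -c "
from h import *
plan((.448,-.002,.028),171.5)
cv2.imwrite('pics/w2.png',r.capture('wrist'))"
```

```text
t 10.23 turn [-0.     -0.      0.0007] shift [ 0.     -0.0002  0.1201] w 0.999 F [-0.1 -0.6  0.8] M [-0.015 -0.041 -0.047] tcp [ 0.4481 -0.0018  0.1481]
```

View pics/w2.png

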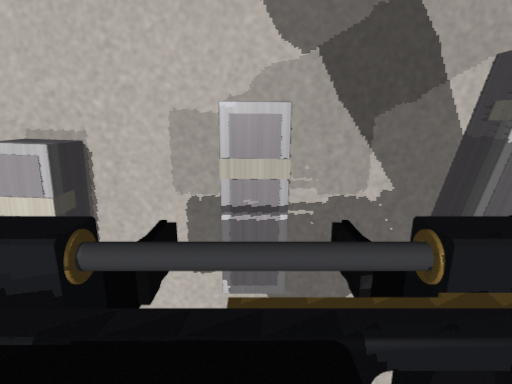

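Tin B is centred between the fingers at column 255, and tin C stands back in place on the left. Now I'll grip and lift B.

Call:
drive_tool --steps '[0,0,0,0,0,0.025,1,0,0,0,0,0,0.025,1,0,0,0,0,0,0.025,1,0,0,0,0,0,0.025,1,0,0,0,0,0,0.02,1,0,0,0,0,0,0,1,0,0,0,0,0,0,0,0,0,0,0,0,0,0,0,0,0,0,0,0,0,0,0,0,0,0,0,0]'

```text
time_s: 11.12
tcp_pos: [0.4491, -0.0016, 0.0294]
ee_rot: [[-0.989, 0.148, 0.003], [0.148, 0.989, 0.001], [-0.003, 0.001, -1.0]]
wrist_force: [0.3, -0.9, 0.1]
gripper_width: 0.779
gripper_force: 0.0
```

Call:
drive_tool --steps '[0,0,0,0,0,0,0,0,0,0,0,0,0,0,0,0,0,0,0,0,0,0,0,0,0,0,0,0]'

```text
time_s: 11.45
tcp_pos: [0.4486, -0.0016, 0.0288]
ee_rot: [[-0.989, 0.148, 0.001], [0.148, 0.989, 0.0], [-0.001, 0.0, -1.0]]
wrist_force: [-2.0, -0.2, 4.9]
gripper_width: 0.616
gripper_force: 30.0
```

Call:
drive_tool --steps '[0,0,0,0,0,-0.01,0,0,0,0,0,0,-0.02,0,0,0,0,0,0,-0.02,0,0,0,0,0,0,-0.025,0,0,0,0,0,0,-0.025,0,0,0,0,0,0,-0.02,0,0,0,0,0,0,-0.02,0,0,0,0,0,0,0,0,0,0,0,0,0,0,0,0,0,0,0,0,0,0]'

```text
time_s: 12.28
tcp_pos: [0.4467, -0.0019, 0.1664]
ee_rot: [[-0.989, 0.148, -0.004], [0.148, 0.989, -0.0], [0.003, -0.001, -1.0]]
wrist_force: [0.6, 0.2, -4.8]
gripper_width: 0.623
gripper_force: 30.0
```

```bash
python3 m.py
```

```text
12.28 Mtool [0.014 0.008 0.014] Ftool [-0.59  0.27  4.79] vel 0.89
```

Call:
drive_tool --steps '[0,0.12,0,0,0,0,0,0,0.12,0,0,0,0,0,0,0.12,0,0,0,0,0,0,0,0,0,0,0,0,0,0,0,0,0,0,0,0,0,0,0,0,0,0,0,0,0,0,0,0,0,0,0,0,0,0,0,0,0,0,0,0,0,0,0]'

```text
time_s: 13.03
tcp_pos: [0.4475, -0.0016, 0.1686]
ee_rot: [[-0.926, 0.147, -0.347], [0.138, 0.989, 0.052], [0.351, 0.0, -0.936]]
wrist_force: [-0.1, -1.2, -3.2]
gripper_width: 0.618
gripper_force: 30.0
```

```bash
python3 m.py
```

```text
13.03 Mtool [ 0.016 -1.052  0.019] Ftool [-1.2  -1.22  2.97] vel 0.39
```

Call:
drive_tool --steps '[0,-0.12,0,0,0,0,0,0,-0.12,0,0,0,0,0,0,-0.12,0,0,0,0,0,0,0,0,0,0,0,0,0,0,0,0,0,0,0,0,0,0,0,0,0,0,0,0,0,0,0,0,0,0,0,0,0,0,0,0]'

```text
time_s: 13.7
tcp_pos: [0.4493, -0.0015, 0.1683]
ee_rot: [[-0.989, 0.148, 0.0], [0.148, 0.989, 0.0], [-0.0, 0.0, -1.0]]
wrist_force: [-0.0, -1.2, -4.5]
gripper_width: 0.618
gripper_force: 30.0
```

```bash
python3 m.py
```

```text
13.7 Mtool [-0.011  0.035 -0.046] Ftool [-0.16 -1.2   4.52] vel 0.54
```

Call:
drive_tool --steps '[0,-0.12,0,0,0,0,0,0,-0.12,0,0,0,0,0,0,-0.12,0,0,0,0,0,0,0,0,0,0,0,0,0,0,0,0,0,0,0,0,0,0,0,0,0,0,0,0,0,0,0,0,0,0,0,0,0,0,0,0,0,0,0,0,0,0,0]'

```text
time_s: 14.45
tcp_pos: [0.4523, -0.0059, 0.1699]
ee_rot: [[-0.937, 0.155, 0.312], [0.145, 0.988, -0.057], [-0.317, -0.008, -0.949]]
wrist_force: [0.1, -0.8, -3.9]
gripper_width: 0.616
gripper_force: 30.0
```

```bash
python3 m.py
```

```text
14.45 Mtool [0.055 0.924 0.   ] Ftool [ 0.99 -0.78  3.84] vel 1.33
```

Call:
drive_tool --steps '[0,0.12,0,0,0,0,0,0,0.12,0,0,0,0,0,0,0.12,0,0,0,0,0,0,0,0,0,0,0,0,0,0,0,0,0,0,0,0,0,0,0,0,0,0,0,0,0,0,0,0,0,0,0,0,0,0,0,0]'

```text
time_s: 15.12
tcp_pos: [0.4504, -0.0091, 0.1694]
ee_rot: [[-0.987, 0.158, -0.013], [0.158, 0.987, -0.014], [0.011, -0.015, -1.0]]
wrist_force: [-0.5, -0.4, -3.5]
gripper_width: 0.616
gripper_force: 30.0
```

```bash
python3 m.py
```

```text
15.12 Mtool [-0.001 -0.021  0.038] Ftool [ 0.42 -0.41  3.49] vel 0.39
```

```bash
python3 -c "
from h import *
plan((.4486,-.0016,.1686),171.5);print(r.sense()['joints'].round(1))"
```

```text
t 15.12 turn [-0.0153 -0.0106 -0.0104] shift [0.0029 0.0072 0.0008] w 0.616 F [-0.5 -0.4 -3.5] M [-0.003 -0.021 -0.037] tcp [ 0.4504 -0.0091  0.1694]
[  19.9    9.5  -28.9    0.6  -52.5 -119.4]
```

Call:
drive_tool --steps '[-0.015,-0.0106,-0.0104,0,0,0,0,0,0,0,0.003,0.0072,0.001,0,0,0.06,0,0,0,0,0,0,0.09,0,0,0,0,0,0,0.09,0,0,0,0,0,0,0.06,0,0,0,0,0,0,0,0,0,0,0,0,0,0,0,0,0,0,0,0,0,0,0,0,0,0,0,0,0,0,0,0,0]'

```text
time_s: 15.95
tcp_pos: [0.4487, -0.0012, 0.1688]
ee_rot: [[-0.945, 0.148, -0.291], [0.141, 0.989, 0.044], [0.294, 0.0, -0.956]]
wrist_force: [-1.3, 0.2, -3.8]
gripper_width: 0.618
gripper_force: 30.0
```

Call:
drive_tool --steps '[0,-0.06,0,0,0,0,0,0,-0.08,0,0,0,0,0,0,-0.07,0,0,0,0,0,0,-0.04,0,0,0,0,0,0,0,0,0,0,0,0,0,0,0,0,0,0,0,0,0,0,0,0,0,0,0,0,0,0,0,0,0]'

```text
time_s: 16.62
tcp_pos: [0.4502, -0.0012, 0.1687]
ee_rot: [[-0.988, 0.148, -0.049], [0.148, 0.989, 0.008], [0.05, 0.0, -0.999]]
wrist_force: [-0.4, 0.2, -4.0]
gripper_width: 0.621
gripper_force: 30.0
```

```bash
cat > m2.py <<'E'
from h import *
A=[]
for i in range(8):
    r.capture("top");s=r.sense();R=s["ee_rot"];A.append(np.r_[R.T@s["moment"],s["wrist_force"][2],R[2,0]])
A=np.array(A);print("t",s["time_s"],"My",A[:,1].round(3),"mean",A.mean(0).round(4),s["tcp_pos"].round(4))
E
python3 m2.py
```

```text
t 17.0167 My [-0.103 -0.133 -0.133 -0.071 -0.094 -0.048 -0.117 -0.095] mean [ 3.1100e-02 -9.9300e-02  2.2000e-03 -4.0886e+00  5.0100e-02] [ 0.4498 -0.0014  0.1684]
```

Call:
drive_tool --steps '[0,-0.06,0,0,0,0,0,0,-0.09,0,0,0,0,0,0,-0.09,0,0,0,0,0,0,-0.08,0,0,0,0,0,0,-0.03,0,0,0,0,0,0,0,0,0,0,0,0,0,0,0,0,0,0,0,0,0,0,0,0,0,0,0,0,0,0,0,0,0]'

```text
time_s: 17.77
tcp_pos: [0.4509, -0.0009, 0.1691]
ee_rot: [[-0.944, 0.149, 0.293], [0.142, 0.989, -0.043], [-0.297, 0.001, -0.955]]
wrist_force: [-0.7, 0.0, -3.4]
gripper_width: 0.619
gripper_force: 30.0
```

Call:
drive_tool --steps '[0,0.06,0,0,0,0,0,0,0.08,0,0,0,0,0,0,0.07,0,0,0,0,0,0,0.04,0,0,0,0,0,0,0,0,0,0,0,0,0,0,0,0,0,0,0,0,0,0,0,0,0,0,0,0,0,0,0,0,0]'

```text
time_s: 18.43
tcp_pos: [0.4489, -0.0016, 0.1682]
ee_rot: [[-0.988, 0.148, 0.049], [0.148, 0.989, -0.008], [-0.05, -0.0, -0.999]]
wrist_force: [0.5, -0.3, -4.6]
gripper_width: 0.615
gripper_force: 30.0
```

```bash
python3 m2.py
```

```text
t 18.8333 My [0.084 0.094 0.073 0.081 0.069 0.087 0.058 0.087] mean [ 0.0453  0.0791  0.0068 -4.0875 -0.0506] [ 0.4496 -0.0013  0.1687]
```

Call:
drive_tool --steps '[0,0.01,0,0,0,0,0,0,0.01,0,0,0,0,0,0,0.01,0,0,0,0,0,0,0.008,0,0,0,0,0,0,0.005,0,0,0,0,0,0,0,0,0,0,0,0]'

```text
time_s: 19.33
tcp_pos: [0.45, -0.0014, 0.1685]
ee_rot: [[-0.989, 0.149, 0.007], [0.149, 0.989, -0.001], [-0.007, 0.0, -1.0]]
wrist_force: [-0.6, 0.1, -4.2]
gripper_width: 0.618
gripper_force: 30.0
```

```bash
python3 m2.py
```

```text
t 19.7333 My [-0.03  -0.086 -0.021 -0.09  -0.072 -0.051 -0.095 -0.092] mean [ 0.0542 -0.0672 -0.0102 -3.9125 -0.0073] [ 0.4496 -0.0013  0.1686]
```

Call:
drive_tool --steps '[0,0.06,0,0,0,0,0,0,0.09,0,0,0,0,0,0,0.09,0,0,0,0,0,0,0.05,0,0,0,0,0,0,0,0,0,0,0,0,0,0,0,0,0,0,0,0,0,0,0,0,0,0,0,0,0,0,0,0,0]'

```text
time_s: 20.4
tcp_pos: [0.4491, -0.0014, 0.1688]
ee_rot: [[-0.95, 0.148, -0.275], [0.142, 0.989, 0.041], [0.278, 0.0, -0.961]]
wrist_force: [0.7, -0.3, -3.3]
gripper_width: 0.615
gripper_force: 30.0
```

```bash
python3 m2.py
```

```text
t 20.8 My [-0.82  -0.83  -0.807 -0.842 -0.84  -0.842 -0.812 -0.884] mean [ 0.0465 -0.8348  0.0123 -4.0714  0.2783] [ 0.4496 -0.0013  0.1687]
```

Call:
drive_tool --steps '[0,-0.06,0,0,0,0,0,0,-0.08,0,0,0,0,0,0,-0.07,0,0,0,0,0,0,-0.04,0,0,0,0,0,0,-0.02,0,0,0,0,0,0,-0.01,0,0,0,0,0,0,-0.005,0,0,0,0,0,0,0,0,0,0,0,0,0,0,0,0,0,0,0]'

```text
time_s: 21.55
tcp_pos: [0.4501, -0.0013, 0.1685]
ee_rot: [[-0.989, 0.149, 0.002], [0.149, 0.989, -0.0], [-0.002, -0.0, -1.0]]
wrist_force: [0.4, -0.3, -4.0]
gripper_width: 0.617
gripper_force: 30.0
```

```bash
python3 m2.py
```

```text
t 21.95 My [ 0.069  0.076 -0.001  0.04   0.059  0.08   0.103  0.037] mean [ 4.5600e-02  5.8100e-02  9.2000e-03 -4.1071e+00 -2.0000e-03] [ 0.4498 -0.0014  0.1685]
```

Tin B rattles: at level its moment is +0.058 after one tip and -0.067 after the other, a shift of 0.125 N m. Now I'll carry it to the mat.

```bash
python3 -c "
from h import *
plan((.694,-.044,.178),171.5)
im=cv2.imread('pics/top0.png');hsv=cv2.cvtColor(im,cv2.COLOR_BGR2HSV);m=cv2.inRange(hsv,(5,60,40),(25,255,255));m[:,:225]=0;m[:,305:]=0;m[:100]=0;m[172:]=0
c=max(cv2.findContours(m,0,2)[0],key=cv2.contourArea);b=cv2.boxPoints(cv2.minAreaRect(c));w=ray('top',b,.004);print(w.round(3),w.mean(0))"
```

```text
t 21.95 turn [-0.0001  0.0022 -0.0007] shift [-0.2479 -0.006  -0.0095] w 0.62 F [-0.5  0.5 -3.9] M [ 0.046  0.031 -0.03 ] tcp [ 0.4498 -0.0014  0.1685]
[[ 0.611  0.052  0.004]
 [ 0.793  0.041  0.004]
 [ 0.781 -0.143  0.004]
 [ 0.598 -0.127  0.004]] [ 0.69571006 -0.04428093  0.004     ]
```

Call:
drive_tool --steps '[0,0.002,0,-0.01,0,-0.001,0,0,0,0,-0.02,-0.0006,-0.001,0,0,0,0,-0.03,-0.0006,-0.001,0,0,0,0,-0.035,-0.0008,-0.001,0,0,0,0,-0.035,-0.001,-0.001,0,0,0,0,-0.035,-0.001,-0.001,0,0,0,0,-0.033,-0.001,-0.001,0,0,0,0,-0.025,-0.001,-0.001,0,0,0,0,-0.015,0,-0.001,0,0,0,0,-0.01,0,0,0]'

```text
time_s: 22.78
tcp_pos: [0.6967, -0.045, 0.1764]
ee_rot: [[-0.989, 0.149, 0.001], [0.149, 0.989, -0.0], [-0.001, -0.0, -1.0]]
wrist_force: [-0.4, -0.8, -3.4]
gripper_width: 0.617
gripper_force: 30.0
```

Call:
drive_tool --steps '[0,0,0,0,0,0,0,0,0,0,0,0,0,0,0,0,0,0,0,0,0,0,0,0,0,0,0,0,0,0,0,0,0,0,0,0,0,0,0,0,0,0,0,0,0,0,0,0,0]'

```text
time_s: 23.37
tcp_pos: [0.6938, -0.0439, 0.1781]
ee_rot: [[-0.989, 0.148, 0.001], [0.148, 0.989, 0.0], [-0.001, 0.0, -1.0]]
wrist_force: [-0.5, 0.9, -4.6]
gripper_width: 0.617
gripper_force: 30.0
```

```bash
python3 -c "
from h import *
plan((.695,-.044,.178),171.5)
cv2.imwrite('pics/s2.png',r.capture('scene'));cv2.imwrite('pics/t2.png',r.capture('top'))"; python3 m.py
```

```text
t 23.37 turn [ 0.0002  0.0007 -0.0002] shift [-0.0012  0.0001  0.0001] w 0.617 F [-0.5  0.9 -4.6] M [-0.058  0.097 -0.038] tcp [ 0.6938 -0.0439  0.1781]
23.47 Mtool [0.048 0.076 0.026] Ftool [-0.03  0.28  4.45] vel 0.18
```

View pics/s2.png

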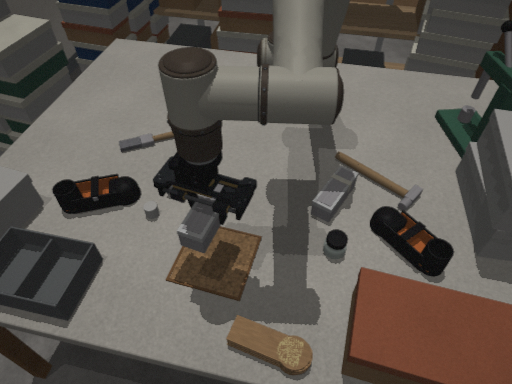

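The picture shows the tin held level at about (200,225), with its shadow on the mat near (215,265). Everything else stands where it was, though tin C is hidden behind the arm. Handing in.

```bash
python3 -c "
from station import r
print(r.finish_job())"
```

```text
the job is handed in; nothing more can be done
None
```

I found that tin_b is the one that rattles and handed the job in after about 23 s, with tin_b held level and still about 15 cm above the middle of the mat; tin_c tested quiet and was set back where it stood, and tin_a was never lifted.

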